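# Push the lidded pan up the ramp onto the weighing platform

## Robot

A 6-joint arm with a two-finger parallel gripper is mounted at the origin on the work surface. World frame = base frame: x ahead of the robot, y to its left, z up, the work surface at z = 0. Lengths are in mm, angles in rad, forces in N, time in s.
With the tool pointing down it reaches from about 425 to 1125 mm from the base axis. Payload 14.9 kg.
Tool frame: the origin (TCP) lies midway between the tips of the shut fingers; the grasp point (between the pads) lies 19 mm behind it; z points along the fingers, y is the direction in which the jaws open and shut (so a half turn about z gives the same grasp; the last joint's range is limited). The gripper opens to 91 mm and grips with 3 to 60 N. Pads are 32 mm wide; open, the fingers measure 118 mm over their backs; the gripper's body (76 mm by 178 mm) begins 60 mm behind the grasp point.
Start: joints at [1.134, 0.379, 1.734, -0, 1.028, -0.033], TCP at [275.049, 643.713, 213.932] pointing down, gripper open.
Joint ranges: [-2.77, 2.77], [-0.74, 2.19], [0, 2.66], [-1.06, 4.2], [0.31, 2.87], [-3.08, 3.08]. Speed limits (rad/s): [1.89, 1.89, 2.39, 3.14, 3.14, 3.14].

## Interface

Orientations are given as a unit quaternion [x, y, z, w].
In Python, from station import arm gives the robot as it stands. Calls block until the motion is done:
- arm.move_to(position, orientation): joint-space move of the TCP to a pose.
- arm.movel(position, attitude=None, v=150, until_force=None): straight line of the TCP; attitude=None keeps the orientation; v is the mean speed in mm/s. With until_force (N) it stops when the force on the tool has changed by that much, and returns True; else False.
- arm.move_j(angles): joint-space move.
- arm.set_gripper(opening): finger opening in mm; the grip force is fixed at half the most; returns when the fingers have stopped.
- arm.sleep(seconds).
- arm.solve_ik(position, orientation): joint angles nearest the present ones, or None.
- arm.get_image(name): name is "scene" or "top" or "wrist"; returns a dict with "color" (420x560x3 uint8, red, green, blue), "fx", "fy", "cx", "cy" (pixels), "view" (4x4, takes a point from world to camera coordinates). Camera axes: x right, y down, z forward; pixel columns grow to the right and rows downward; lengths in mm; the calibration is good to about 2 mm. A picture is of the moment at which its call begins. There is no depth.
A pose or a line that the arm cannot do raises arm.PlanningError and nothing moves.
- arm.job_done(): hands the job in, once; it reports no verdict.
Readings, each from a call of its own:
- arm.current_t(): time.
- arm.current_q(): joint angles.
- arm.current_joint_velocities(): joint speeds.
- arm.current_joint_torque(): joint torques, N m.
- arm.current_position(): TCP position.
- arm.current_tool_rot(): TCP orientation.
- arm.current_wrist_force(): force on the tool from outside, world axes, zero at the start.
- arm.current_wrist_torque(): the same for the moment, N m.
- arm.current_opening(): finger opening in mm.
Only numpy, scipy, OpenCV 4.12 (cv2) and the standard library are available. Lean on these libraries where they do the work, as an engineer would, in place of code of your own. Each camera call takes 0.05 s, during which the arm holds its last target.

## Task

First clear the spatula from the foot of the scale's ramp: lay it lengthwise and flat inside the grey tool tray. Then set the lidded pan flat on the bench, square to the foot of the ramp with its spout pointing up the ramp, and push it up the ramp (do not carry it over) until it stands on the weighing platform under the clear hood, up against the two stop posts with the spout between them. Keep the pan upright throughout, and leave the jar, the carton and the can standing where they are.

Things in the scene. Friction and masses are not known exactly. Their poses are not given: they have to be found in the camera images.
- scale: Fixed steel bench scale with a loading ramp. Origin: on the bench, middle of the ramp's foot; x points up the ramp (level), y left of it, z up. Ramp: x 0 to 130 mm, rising evenly 0 to 22 mm; then a level rigid platform at z 22 to x 310. Curbs 12 mm over the lane leave it 114 mm wide (y -57 to 57); 14 mm high flared mouth, x -27 to 0, 115 to 135 mm wide.
- stops (a point): Midway between the near faces of the two stop posts (16 mm diameter, 40 mm tall, axes 35 mm either side), on the platform at scale x 275, z 22 mm. Axes as the scale's. A console 50 mm tall lies beyond, scale x 315 to 365. With the pan against the posts its middle is at scale x 210, its back wall at x 145.
- hood_edge (a point): Middle of the near edge of the clear flat hood over the platform, at its underside: scale x 100, z 140 mm. The hood is 8 mm thick, 170 mm wide, covers scale x 100 to 300, has a steel edge; 10 mm posts at scale x 160 and 292, y +78 and -78. An upright tool cannot follow the pan all the way: its hand meets this edge; lean it well back towards the foot of the ramp.
- pan_center (a point): Lidded steel pan, loose, 0.35 to 0.7 kg: body 130 mm long (x), 96 wide (y), 41 tall with the lid, upright walls. This point: its middle, 35 mm over its flat underside; x points towards the spout, z up. Black bar handle along x over the middle of the lid, 80 mm long, 14 wide, 58 to 72 mm over the underside; the lid's top is 17 mm under it, free on both sides.
- pan_spout (a point): Tip of the pan's spout, 87 mm ahead of its middle (x) and 27 mm over its underside; the spout is 26 mm wide, 14 mm tall and sticks out 22 mm in the middle of one end wall.
- spatula_center (a point): Spatula, loose, 0.12 kg, lying flat across the foot of the ramp; 175 mm long. This point: on the handle, 9 mm over its underside; x points towards the blade. Wooden handle 24 mm wide, 18 tall, from 70 mm behind to 40 mm ahead of this point; steel blade 50 mm wide, 4 thick, from 40 to 105 mm ahead. It balances about 17 mm ahead of this point.
- tray: Grey open tool tray, fixed, beside the ramp. 230 mm long (x), 110 mm wide (y), 30 mm tall, walls and floor 5 mm. Origin: under its middle, on the bench.
- jar_center (a point): Bystander: amber glass jar, 64 mm diameter, 100 mm tall; this point half-way up.
- carton_center (a point): Bystander: cardboard carton 100 x 70 x 60 mm tall; this point half-way up.
- can_center (a point): Bystander: can, 72 mm diameter, 110 mm tall; this point half-way up.

How it is judged (in metres and radians):
On the way, in this order (a step that is already met when the one before it is completed fails the run):
1. the spatula lies lengthwise in the tool tray, let go (x of spatula_center in the frame of tray between -0.045 and 0.045 m and y of spatula_center in the frame of tray between -0.042 and 0.042 m and z of spatula_center in the frame of tray below 0.024 m and angle between the x axis of spatula_center and the x axis of tray, either way round below 0.35 rad and contact force between the fingers and spatula below 0.3 N), for 0.2 s.
2. the pan is flat on the bench at the foot of the ramp, square to it (within 0.2 rad and 25 mm), spout towards the ramp (x of pan_center in the frame of scale between -0.16 and -0.06 m and y of pan_center in the frame of scale between -0.025 and 0.025 m and z of pan_center in the frame of scale below 0.04 m and angle between pan_center's own z axis and vertical below 0.05 rad and angle between the x axis of pan_center and the x axis of scale, either way round below 0.2 rad and x of scale in the frame of pan_center above 0 m), for 0.1 s.
3. the pan rides up the ramp, resting on it (x of pan_center in the frame of scale between 0 and 0.13 m and y of pan_center in the frame of scale between -0.03 and 0.03 m and z of pan_center in the frame of scale below 0.07 m and angle between pan_center's own z axis and vertical between 0.08 and 0.3 rad and contact force between pan and scale above 0.5 N), for 0.1 s.
At the end, for the whole second after the job is handed in: The pan stands level on the platform under the hood, within 10 mm of the stop posts and square to them within 0.15 rad and 15 mm sideways, spout between the posts; the spatula lies lengthwise (within 0.35 rad) and flat in the tray; jar, carton and can are within 30 mm of where they stood (x of pan_center in the frame of scale between 0.2 and 0.22 m and y of pan_center in the frame of scale between -0.015 and 0.015 m and z of pan_center in the frame of scale between 0.052 and 0.062 m and angle between pan_center's own z axis and vertical below 0.04 rad and angle between the x axis of pan_center and the x axis of scale, either way round below 0.15 rad and x of pan_spout in the frame of scale above 0.28 m and x of spatula_center in the frame of tray between -0.045 and 0.045 m and y of spatula_center in the frame of tray between -0.042 and 0.042 m and z of spatula_center in the frame of tray below 0.024 m and angle between the x axis of spatula_center and the x axis of tray, either way round below 0.35 rad and distance of each of jar_center, carton_center, can_center from where it was at the start of the episode below 0.03 m); the robot touches nothing.
It fails at once if the pan is carried over the ramp or platform (more than 25 mm clear of the platform's level) (x of pan_center in the frame of scale between 0 and 0.35 m and y of pan_center in the frame of scale between -0.1 and 0.1 m and z of pan_center in the frame of scale above 0.082 m).
It fails at once if the pan is tipped by more than 0.5 rad (angle between pan_center's own z axis and vertical above 0.5 rad).
It fails at once if a bystander is moved by more than 30 mm (distance of any of jar_center, carton_center, can_center from where it was at the start of the episode above 0.03 m).
It also fails if it takes over 64 s, if anything falls off the work surface, if the arm or the gripper's body presses on something with over 40 N, if the wrist force passes 120 N, or if a joint passes its speed limit or range.

## Working session

There is one attempt and no reset: what is moved stays moved. The work goes in short steps, each a Python script; the robot and the scene stay as the last script left them, time stands still between calls to the robot, and variables do not carry over. Pictures are saved under pics/ and viewed, and the job is handed in when it is done.

```bash
mkdir -p pics; ls; python3 - <<'E'
from station import arm
import cv2,numpy as np
np.set_printoptions(suppress=True,precision=4)
for n in ["scene","top","wrist"]:
    d=arm.get_image(n); cv2.imwrite(f"pics/{n}0.png",d["color"][:,:,::-1])
    print(n,d["fx"],d["fy"],d["cx"],d["cy"]);print(np.array(d["view"]))
print(arm.current_t(),arm.current_tool_rot(),arm.current_opening())
E
```

```text
pics
scene 486.9399460242185 486.9399460242185 279.1957209981131 208.90859321780627
[[   0.6712    0.7411   -0.0164 -402.0465]
 [   0.604    -0.5595   -0.5676 -256.8446]
 [  -0.4298    0.3711   -0.8232 1343.3758]
 [   0.        0.        0.        1.    ]]
top 523.0870781048679 523.0870781048679 284.36560770041933 204.82690999147022
[[  -0.0223   -0.9997    0.0047   57.0529]
 [  -0.9857    0.0212   -0.1672  547.2244]
 [   0.1671   -0.0084   -0.9859 1207.8455]
 [   0.        0.        0.        1.    ]]
wrist 347.062548565557 347.062548565557 278.862282123017 210.764428801474
[[   0.3925    0.9198   -0.0006 -699.5451]
 [   0.8857   -0.3778    0.2698  -30.7181]
 [   0.2479   -0.1065   -0.9629  391.6204]
 [   0.        0.        0.        1.    ]]
0.15 [ 0.2005  0.9797 -0.0004 -0.0001] 91.16444147502384
```

View pics/scene0.png

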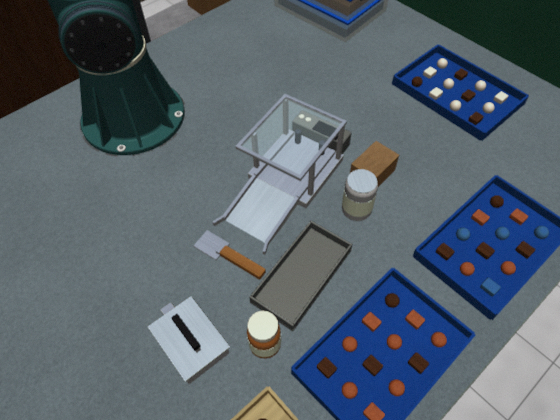

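View pics/top0.png

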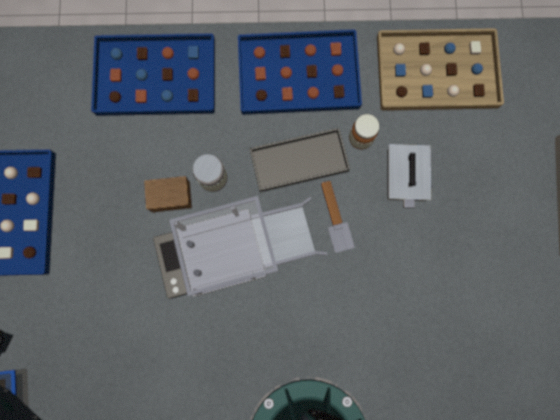

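View pics/wrist0.png

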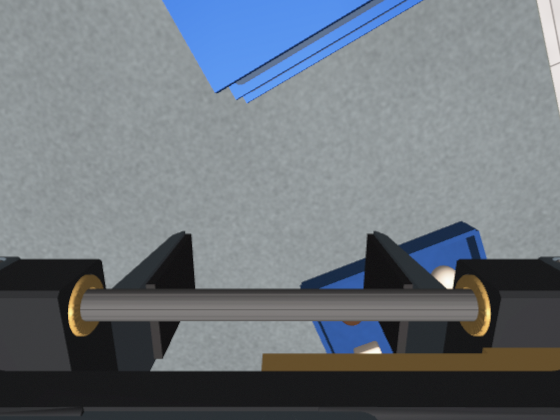

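The scene shows the ramp foot, with the spatula across it at top px (335,215). The tray is at (300,160), and the pan at (410,170) has its spout facing the robot. The jar and can stand near the tray and the carton is beside the hood. I'll zoom in to measure.

```bash
python3 - <<'E'
import cv2
a=cv2.imread("pics/top0.png")
c=a[120:310,140:340]; cv2.imwrite("pics/topA.png",cv2.resize(c,None,fx=4,fy=3.0*4/3*0.75,interpolation=cv2.INTER_CUBIC)) if 0 else cv2.imwrite("pics/topA.png",cv2.resize(c,None,fx=3.15,fy=3.15,interpolation=cv2.INTER_CUBIC))
c=a[110:260,240:440]; cv2.imwrite("pics/topB.png",cv2.resize(c,None,fx=4,fy=4,interpolation=cv2.INTER_CUBIC))
E
```

```text
(no output)
```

View pics/topA.png

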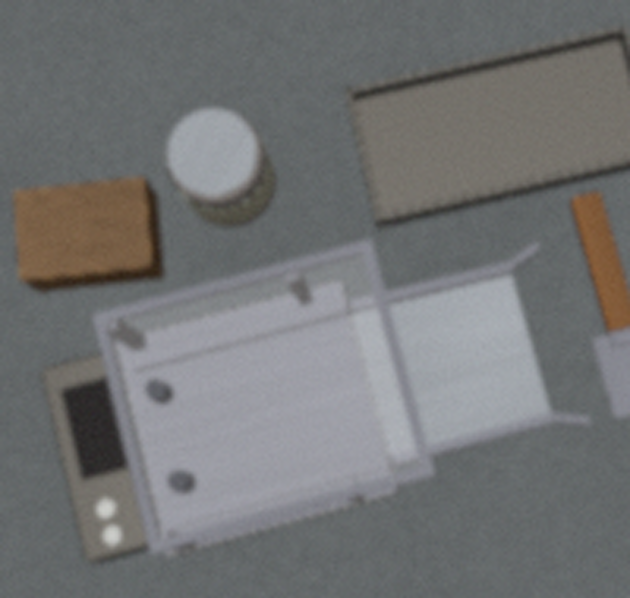

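View pics/topB.png

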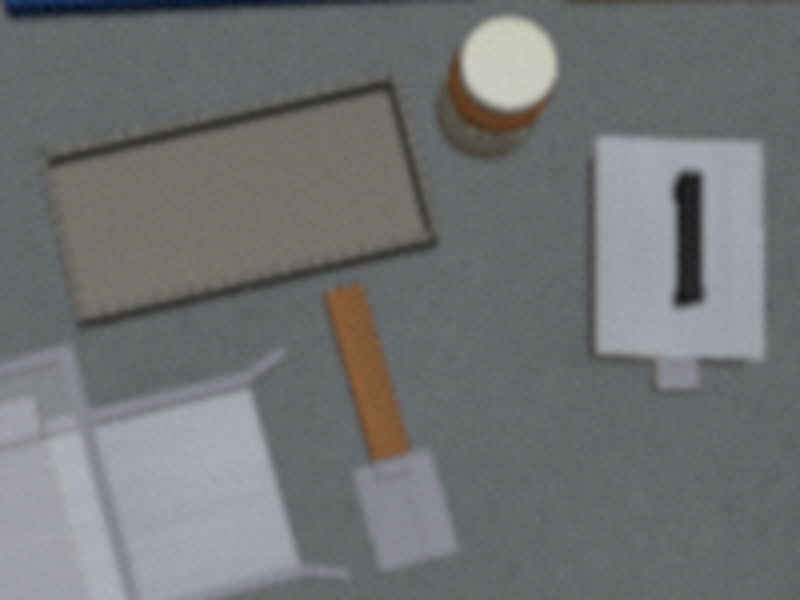

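```bash
cat > h.py <<'E'
from station import arm
import numpy as np,cv2
from scipy.spatial.transform import Rotation as R
np.set_printoptions(suppress=True,precision=2)
def ray(d,u,v,z):
    V=np.array(d["view"]);C=-V[:3,:3].T@V[:3,3]
    r=V[:3,:3].T@np.array([(u-d["cx"])/d["fx"],(v-d["cy"])/d["fy"],1])
    return C+r*(z-C[2])/r[2]
def proj(d,P):
    V=np.array(d["view"]);p=V[:3,:3]@np.asarray(P,float)+V[:3,3]
    return np.array([d["fx"]*p[0]/p[2]+d["cx"],d["fy"]*p[1]/p[2]+d["cy"]])
E
python3 - <<'E'
from h import *
d=arm.get_image("top")
A=lambda x,y,z:ray(d,140+(x+.5)/3.15-.5,120+(y+.5)/3.15-.5,z)
B=lambda x,y,z:ray(d,240+(x+.5)/4-.5,110+(y+.5)/4-.5,z)
def show(n,*P):
    print(n,*[p[:3] for p in P])
show("foot",A(514,275,0),A(550,415,0),B(252,388,0),B(302,572,0))
show("hoodnear",A(372,240,148),A(433,470,148)); show("hoodfar",A(95,315,148),A(155,552,148))
show("posts",A(157,388,62),A(178,480,62))
show("tray",*[B(*p,30) for p in [(44,156),(390,80),(434,243),(80,323)]])
show("sp",B(346,287,18),B(392,457,18),B(383,570,4),B(458,548,4),B(357,468,4),B(430,450,4))
show("pan",*[B(*p,41) for p in [(596,138),(764,142),(764,359),(595,353)]])
show("panh",B(689,173,72),B(689,303,72),B(678,389,34))
show("jar",A(213,153,100)); show("jar2",A(213,153,110));show("can",B(508,62,100),B(508,62,110))
show("carton",A(15,190,60),A(145,178,60),A(153,267,60),A(22,278,60))
E
```

```text
foot [549.77  -1.09   0.  ] [438.85 -25.97   0.  ] [550.62  -0.59   0.  ] [435.82 -27.99   0.  ]
hoodnear [552.38 104.14 148.  ] [391.5   64.65 148.  ]
hoodfar [503.55 297.03 148.  ] [340.45 254.1  148.  ]
posts [460.39 268.66  62.  ] [392.33 252.71  62.  ]
tray [693.72 125.17  30.  ] [738.08 -90.63  30.  ] [ 633.5  -113.59   30.  ] [588.08 104.45  30.  ]
sp [609.62 -59.64  18.  ] [503.21 -83.9   18.  ] [435.65 -77.22   4.  ] [ 448.08 -123.62    4.  ] [498.68 -63.63   4.  ] [ 508.87 -109.05    4.  ]
pan [ 694.92 -214.48   41.  ] [ 690.22 -317.63   41.  ] [ 554.94 -308.27   41.  ] [ 560.8  -206.41   41.  ]
panh [ 663.25 -262.13   72.  ] [ 584.08 -257.13   72.  ] [ 538.85 -256.93   34.  ]
jar [629.04 222.25 100.  ]
jar2 [626.59 220.84 110.  ]
can [ 725.32 -152.38  100.  ] [ 722.06 -150.62  110.  ]
carton [613.26 377.65  60.  ] [620.48 279.38  60.  ] [551.83 272.74  60.  ] [545.56 370.89  60.  ]
```

Sizes agree: spatula handle 109 mm, pan handle 79 mm, hood edge and posts at about 100 and 283 mm from the foot. Next I'll overlay the model on both pictures and check IK for every stage.

```bash
cat >> h.py <<'E'
PSI=np.radians(103.6); S0=np.array([493.5,-13.5,0])
SX=np.array([np.cos(PSI),np.sin(PSI),0]);SY=np.array([-np.sin(PSI),np.cos(PSI),0]);Z=np.array([0,0,1.])
def S(x,y=0,z=0): return S0+x*SX+y*SY+z*Z
def toS(p): q=np.asarray(p)-S0; return np.array([q@SX,q@SY,q[2]])
def att(jaw,z=(0,0,-1)):
    z=np.array(z,float);z/=np.linalg.norm(z);y=np.array(jaw,float);y-=z*(y@z);y/=np.linalg.norm(y)
    return R.from_matrix(np.stack([np.cross(y,z),y,z],1)).as_quat()
def down(deg): a=np.radians(deg); return att([np.cos(a),np.sin(a),0])
def lean(th,flip=1):
    t=np.radians(th); return att(flip*SY, SX*np.sin(t)-Z*np.cos(t))
TR=np.array([663.3,6.3,0]);TA=-78.3
SP=np.array([541.3,-75.2,0]);SA=-167.1
PAN=np.array([624.3,-260.3,0]);PA=176.2
def frame(o,deg,x,y,z): 
    a=np.radians(deg); return o+np.array([x*np.cos(a)-y*np.sin(a),x*np.sin(a)+y*np.cos(a),z])
E
cat > ov.py <<'E'
from h import *
import sys
def draw(cam,out,box):
    d=arm.get_image(cam);im=np.ascontiguousarray(d["color"][:,:,::-1])
    u0,v0,w,h,k=box
    im=cv2.resize(im[v0:v0+h,u0:u0+w],None,fx=k,fy=k,interpolation=cv2.INTER_CUBIC)
    def pl(pts,c,close=True):
        q=np.array([(proj(d,p)-[u0,v0]+.5)*k-.5 for p in pts]);cv2.polylines(im,[q.round().astype(np.int32)],close,c,1,cv2.LINE_AA)
    r=lambda f,x0,x1,y0,y1,z:[f(x0,y0,z),f(x1,y0,z),f(x1,y1,z),f(x0,y1,z)]
    pl([S(0,-57,0),S(0,57,0),S(130,57,22),S(310,57,22),S(310,-57,22),S(130,-57,22)],(0,0,255))
    pl(r(S,100,300,-85,85,148),(0,255,0))
    pl(r(S,315,365,-57,57,50),(0,255,255))
    for s in(-35,35): pl([S(283+8*np.cos(a),s+8*np.sin(a),62) for a in np.linspace(0,6.28,20)],(255,0,255))
    T=lambda x,y,z:frame(TR,TA,x,y,z); pl(r(T,-115,115,-55,55,30),(255,0,0))
    P=lambda x,y,z:frame(PAN,PA,x,y,z); pl(r(P,-65,65,-48,48,41),(0,0,255)); pl(r(P,-40,40,-7,7,72),(0,255,0)); pl(r(P,65,87,-13,13,34),(255,0,255))
    Q=lambda x,y,z:frame(SP,SA,x,y,z); pl(r(Q,-70,40,-12,12,18),(0,255,255)); pl(r(Q,40,105,-25,25,4),(255,255,0))
    cv2.imwrite(out,im)
if __name__=="__main__":
    draw("top","pics/ovT%s.png"%sys.argv[1],(150,110,300,200,2.6)); draw("scene","pics/ovS%s.png"%sys.argv[1],(140,80,230,310,1.9))
E
python3 ov.py 0
python3 - <<'E'
from h import *
for n,p,o in [("sp",frame(SP,SA,17,0,0)+3*Z,SA+90),("tray",TR+8*Z,TA+90),("pan",PAN+48*Z,PA+90),("pan2",S(-115)+48*Z,np.degrees(PSI)+90)]:
  for f in (0,180):
    q=arm.solve_ik(p,down(o+f)); q2=arm.solve_ik(p+120*Z,down(o+f)); print(n,f,q and np.array(q),q2 is not None)
for th in (50,55,60):
  for fl in(1,-1):
    for x,z in ((-230,20),(-195,20),(-100,20),(0,25),(135,42)):
      q=arm.solve_ik(S(x,0,z),lean(th,fl)); print(th,fl,x,q if q is None else np.array(q))
E
```

```text
Traceback (most recent call last):
ValueError: The truth value of an array with more than one element is ambiguous. Use a.any() or a.all()
```

View pics/ovT0.png

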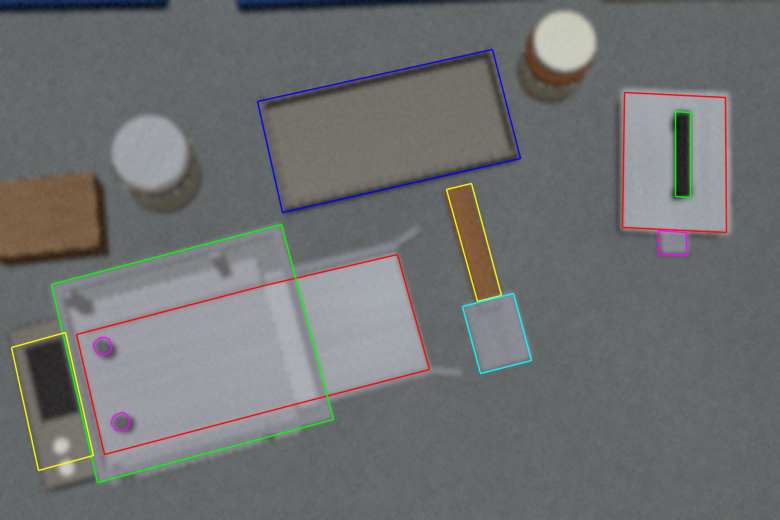

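View pics/ovS0.png

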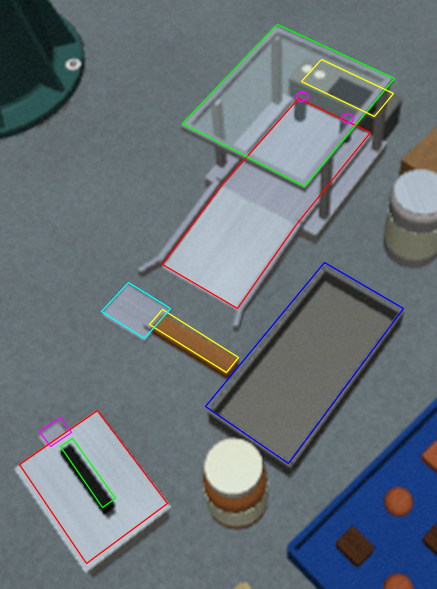

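The top overlay fits everything within about 2 mm. The scene overlay fits the scale, but the pan is off by about 3 px, so I'll recheck the pan with the wrist camera before gripping it. IK check again.

```bash
python3 - <<'E'
from h import *
for n,p,o in [("sp",frame(SP,SA,17,0,0)+3*Z,SA+90),("tray",TR+8*Z,TA+90),("pan",PAN+48*Z,PA+90),("pan2",S(-115)+48*Z,np.degrees(PSI)+90)]:
  for f in (0,180):
    q=arm.solve_ik(p,down(o+f)); q2=arm.solve_ik(p+120*Z,down(o+f)); print(n,f,q if q is None else np.array(q),q2 is not None)
for th in (50,55,60):
  for fl in(1,-1):
    for x,z in ((-230,20),(-195,20),(-100,20),(0,25),(135,42)):
      q=arm.solve_ik(S(x,0,z),lean(th,fl)); print(th,fl,x,q if q is None else np.array(q))
E
```

```text
sp 0 [-0.19  0.47  2.12 -0.    0.55  1.15] True
sp 180 [-0.19  0.47  2.12 -0.    0.55 -1.99] True
tray 0 [-0.03  0.61  1.85 -0.    0.68 -0.23] True
tray 180 [-0.03  0.61  1.85 -0.    0.68  2.91] True
pan 0 [-0.43  0.56  1.83 -0.    0.75  1.21] True
pan 180 [-0.43  0.56  1.83 -0.    0.75 -1.93] True
pan2 0 [-0.28  0.39  2.12 -0.    0.64  2.62] True
pan2 180 [-0.28  0.39  2.12 -0.    0.64 -0.52] True
50 1 -230 [-0.66  0.82  1.67  0.5   1.43  1.96]
50 1 -195 [-0.63  0.79  1.72  0.52  1.39  1.97]
50 1 -100 [-0.54  0.73  1.87  0.6   1.3   1.97]
50 1 0 [-0.42  0.66  2.    0.71  1.21  1.98]
50 1 135 [-0.21  0.58  2.13  0.88  1.11  2.01]
50 -1 -230 [-0.66  0.82  1.67  0.5   1.43 -1.18]
50 -1 -195 [-0.63  0.79  1.72  0.52  1.39 -1.18]
50 -1 -100 [-0.54  0.73  1.87  0.6   1.3  -1.17]
50 -1 0 [-0.42  0.66  2.    0.71  1.21 -1.17]
50 -1 135 [-0.21  0.58  2.13  0.88  1.11 -1.13]
55 1 -230 [-0.68  0.86  1.63  0.53  1.51  1.95]
55 1 -195 [-0.65  0.83  1.69  0.55  1.47  1.95]
55 1 -100 [-0.55  0.77  1.84  0.63  1.37  1.94]
55 1 0 [-0.43  0.7   1.97  0.73  1.28  1.95]
55 1 135 [-0.23  0.62  2.11  0.91  1.18  1.96]
55 -1 -230 [-0.68  0.86  1.63  0.53  1.51 -1.19]
55 -1 -195 [-0.65  0.83  1.69  0.55  1.47 -1.19]
55 -1 -100 [-0.55  0.77  1.84  0.63  1.37 -1.2 ]
55 -1 0 [-0.43  0.7   1.97  0.73  1.28 -1.2 ]
55 -1 135 [-0.23  0.62  2.11  0.91  1.18 -1.18]
60 1 -230 [-0.69  0.9   1.6   0.55  1.59  1.94]
60 1 -195 [-0.66  0.87  1.66  0.57  1.55  1.94]
60 1 -100 [-0.57  0.81  1.81  0.65  1.45  1.93]
60 1 0 [-0.45  0.75  1.95  0.75  1.36  1.92]
60 1 135 [-0.25  0.66  2.09  0.94  1.25  1.93]
60 -1 -230 [-0.69  0.9   1.6   0.55  1.59 -1.2 ]
60 -1 -195 [-0.66  0.87  1.66  0.57  1.55 -1.2 ]
60 -1 -100 [-0.57  0.81  1.81  0.65  1.45 -1.22]
60 -1 0 [-0.45  0.75  1.95  0.75  1.36 -1.22]
60 -1 135 [-0.25  0.66  2.09  0.94  1.25 -1.22]
```

```bash
python3 - <<'E'
from h import *
g=frame(SP,SA,17,0,0); o=down(SA+90)
arm.move_to(g+210*Z,o); arm.set_gripper(60)
d=arm.get_image("wrist");cv2.imwrite("pics/w1.png",d["color"][:,:,::-1])
arm.movel(g+60*Z,v=200)
print(arm.movel(g+3*Z,v=100,until_force=8),arm.current_position())
arm.set_gripper(5); print(arm.current_opening(),arm.current_wrist_force(),arm.current_t())
E
```

```text
False [525.03 -79.05   3.34]
23.562352899736545 [-1.13 -0.6   4.46] 5.9583
```

View pics/w1.png

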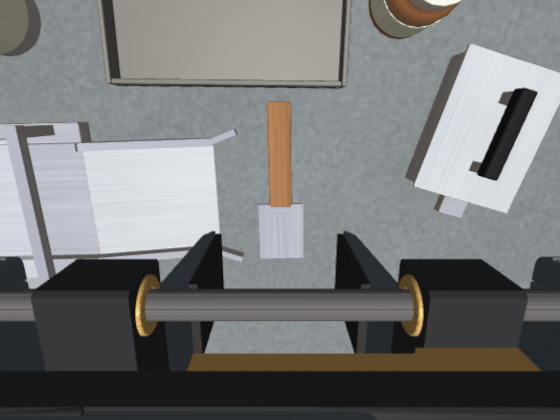

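Grip is good: opening 23.6 mm against a 24 mm handle. Now lifting it into the tray.

```bash
python3 - <<'E'
from h import *
p=arm.current_position()
arm.movel(np.array([p[0],p[1],150]),v=250)
o=down(TA+90)
arm.move_to(TR+150*Z,o)
arm.movel(TR+50*Z,v=200)
print(arm.current_wrist_force())
print(arm.movel(TR+8*Z,v=60,until_force=6),arm.current_position(),arm.current_wrist_force())
arm.set_gripper(42)
print(arm.current_opening(),arm.current_wrist_force())
arm.movel(TR+160*Z,v=300)
print(arm.current_t())
for n in["top","wrist"]:
    d=arm.get_image(n);cv2.imwrite(f"pics/{n}2.png",d["color"][:,:,::-1])
E
```

```text
[ 1.07  0.48 -0.84]
True [662.53   6.34   7.75] [ 0.99 -0.88  2.4 ]
42.07907354344038 [-0.84  0.43 -0.27]
10.4167
```

View pics/wrist2.png

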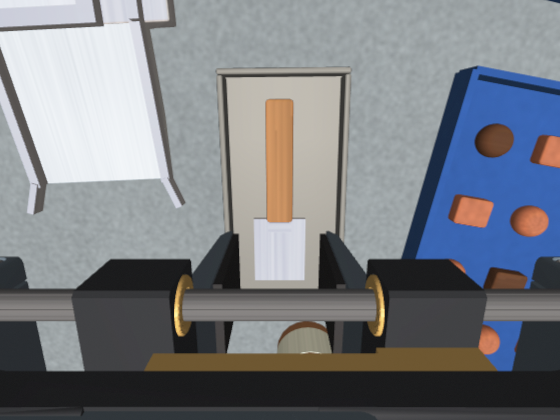

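Spatula lies flat in the tray, px (280,100)-(280,280), well centred. Next the pan, with a wrist look first.

```bash
python3 - <<'E'
from h import *
o=down(PA+270)
arm.move_to(PAN+200*Z,o); arm.set_gripper(50)
d=arm.get_image("wrist");im=d["color"][:,:,::-1].copy()
P=lambda x,y,z:frame(PAN,PA,x,y,z)
for pts in ([P(-40,-7,72),P(40,-7,72),P(40,7,72),P(-40,7,72)],[P(-65,-48,41),P(65,-48,41),P(65,48,41),P(-65,48,41)]):
    cv2.polylines(im,[np.array([proj(d,p) for p in pts]).round().astype(np.int32)],True,(0,0,255),1)
cv2.imwrite("pics/w3.png",im);np.save("w3.npy",[d["fx"],d["cx"],d["cy"]]);np.save("w3v.npy",d["view"])
print(arm.current_q(),arm.current_t())
E
```

```text
[-0.43  0.36  1.79 -0.    0.99 -1.93] 12.4333
```

View pics/w3.png

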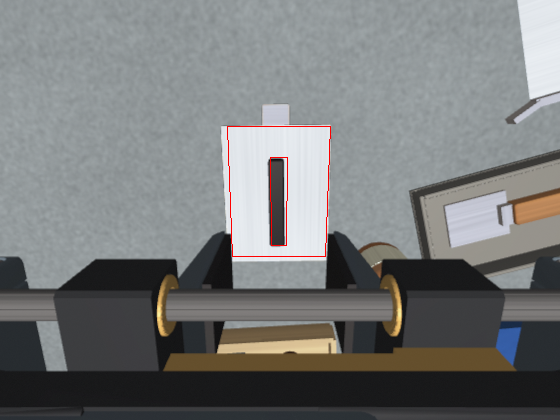

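The pan is about 2.5 mm off toward image left and its yaw is fine. I'll correct that, grip the bar, carry it low to the foot of the ramp and set it down.

```bash
python3 - <<'E'
from h import *
P=PAN+[0,-2.2,0]
arm.movel(P+100*Z,v=250)
print(arm.movel(P+49*Z,v=100,until_force=8))
arm.set_gripper(3); print(arm.current_opening(),arm.current_wrist_force())
arm.movel(P+90*Z,v=120); print(arm.current_wrist_force(),arm.current_wrist_torque(),arm.current_opening())
T=S(-117)
arm.movel(T+90*Z,down(np.degrees(PSI)+270),v=120)
print(arm.current_position(),arm.current_wrist_force())
print(arm.movel(T+47*Z,v=50,until_force=5),arm.current_position(),arm.current_wrist_force())
arm.sleep(0.2)
d=arm.get_image("top");cv2.imwrite("pics/t4.png",d["color"][:,:,::-1])
arm.set_gripper(50); arm.sleep(0.1)
arm.movel(T+190*Z,v=300)
print(arm.current_t())
for n in["top","wrist","scene"]:
    d=arm.get_image(n);im=d["color"][:,:,::-1].copy()
    np.savez(f"{n}5.npz",**{k:np.array(v) for k,v in d.items()})
    F=lambda x,y,z:frame(T,np.degrees(PSI),x,y,z)
    for pts in ([F(-40,-7,72),F(40,-7,72),F(40,7,72),F(-40,7,72)],[F(-65,-48,41),F(65,-48,41),F(65,48,41),F(-65,48,41)],[S(0,-57),S(0,57),S(130,57,22),S(130,-57,22)]):
        cv2.polylines(im,[np.array([proj(d,p) for p in pts]).round().astype(np.int32)],True,(0,0,255),1)
    cv2.imwrite(f"pics/{n}5.png",im)
E
```

```text
False
13.503938492406377 [0.01 0.1  2.44]
[-0.03  0.6  -5.96] [ 0.02  0.02 -0.02] 13.688658021777892
[ 521.19 -127.42   89.89] [ 1.11 -0.13 -6.99]
True [ 520.5  -127.11   48.74] [ 1.44 -1.38  0.57]
18.7917
```

View pics/wrist5.png

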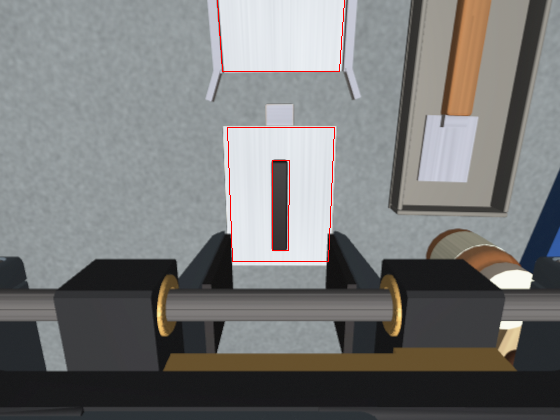

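View pics/scene5.png

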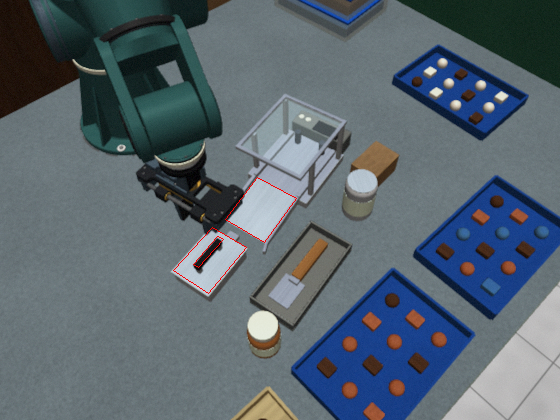

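View pics/top5.png

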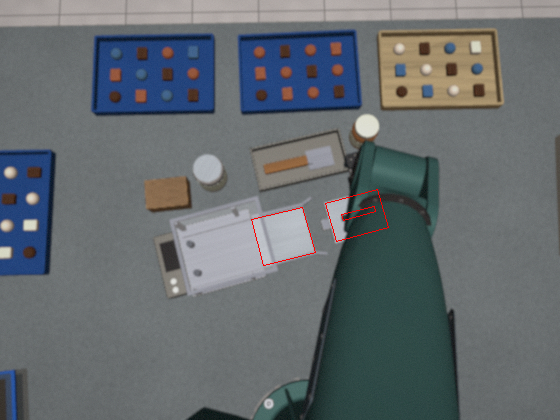

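Pan sits square at the foot, spout px (279,115) between the flares at (215,85) and (352,85). Overlay agrees within about 3 px. Now leaning the tool 55° back and starting the push, with opening 60 for two contact points.

```bash
python3 - <<'E'
from h import *
L=lean(55,-1)
arm.move_to(S(-290,0,170),L); arm.set_gripper(60)
arm.movel(S(-240,0,22),v=250)
print(toS(arm.current_position()))
print(arm.movel(S(-185,0,22),v=60,until_force=30),arm.current_wrist_force())
print(arm.movel(S(-60,0,22),v=90,until_force=45),arm.current_wrist_force(),toS(arm.current_position()),arm.current_t())
d=arm.get_image("scene");cv2.imwrite("pics/s6.png",cv2.resize(d["color"][60:320,100:400,::-1],None,fx=2.3,fy=2.3))
d=arm.get_image("wrist");cv2.imwrite("pics/w6.png",d["color"][:,:,::-1])
E
```

```text
[-240.92   -0.56   23.1 ]
False [-0.05 -0.33 -0.18]
False [-0.15 -0.2  -1.01] [-60.21  -0.02  22.06] 23.5833
```

View pics/s6.png

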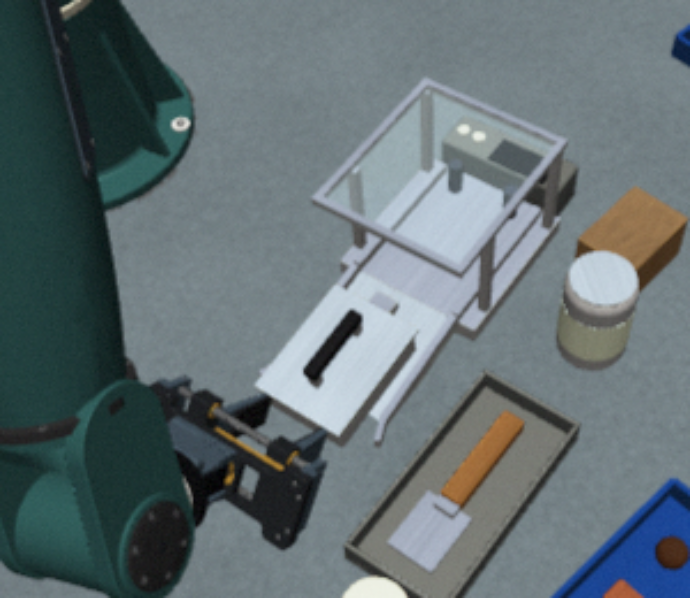

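View pics/w6.png

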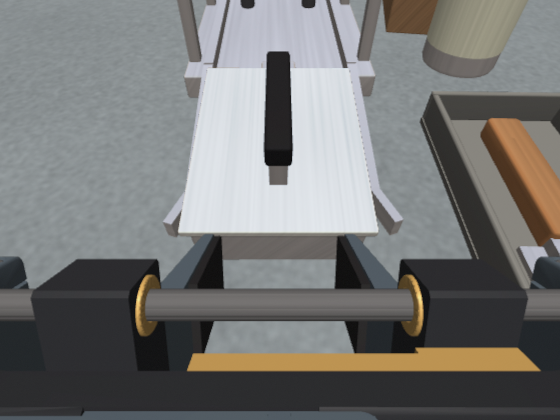

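The pan is in the lane, square, its nose on the ramp. Continuing up.

```bash
python3 - <<'E'
from h import *
print(arm.movel(S(-9,0,23),v=80,until_force=45),arm.current_wrist_force(),toS(arm.current_position()))
print(arm.movel(S(45,0,32),v=80,until_force=45),arm.current_wrist_force(),toS(arm.current_position()))
print(arm.movel(S(100,0,41),v=80,until_force=45),arm.current_wrist_force(),toS(arm.current_position()),arm.current_t())
d=arm.get_image("scene");cv2.imwrite("pics/s7.png",cv2.resize(d["color"][60:320,100:400,::-1],None,fx=2.3,fy=2.3))
d=arm.get_image("wrist");cv2.imwrite("pics/w7.png",d["color"][:,:,::-1])
E
```

```text
False [-0.09  1.04  0.49] [-8.29  0.01 23.28]
False [ 0.21 -0.57 -0.87] [45.16  0.13 32.  ]
False [0.34 1.15 0.53] [99.94  0.01 41.04] 26.1583
```

View pics/s7.png

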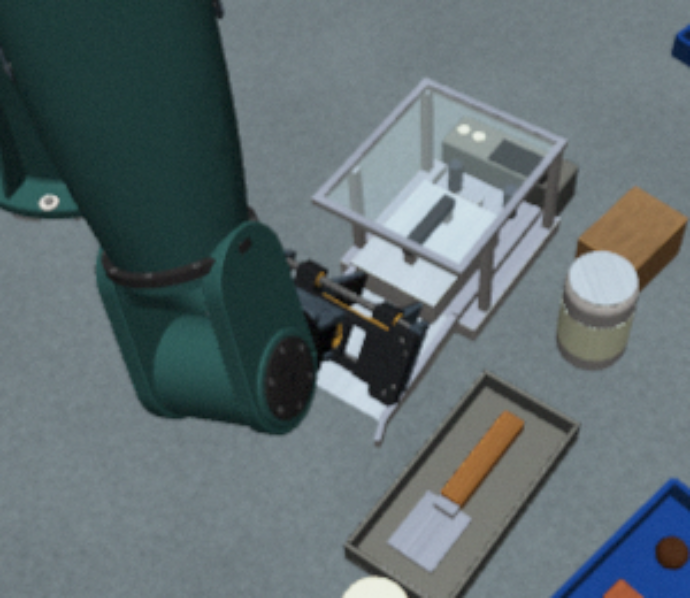

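View pics/w7.png

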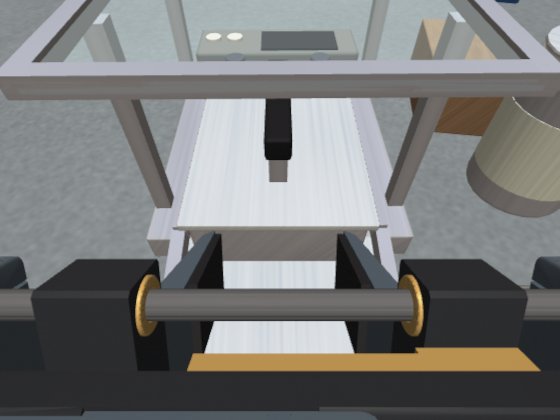

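The pan is level on the platform under the hood edge, centred and square. Final push slowly to the posts.

```bash
python3 - <<'E'
from h import *
print(arm.movel(S(125,0,43),v=60,until_force=40),arm.current_wrist_force(),toS(arm.current_position()))
print(arm.movel(S(141,0,43),v=20,until_force=8),arm.current_wrist_force(),toS(arm.current_position()),arm.current_t())
n="wrist";d=arm.get_image(n);im=d["color"][:,:,::-1].copy()
for pts in ([S(145,-48,22),S(145,48,22),S(145,48,63),S(145,-48,63)],[S(275,y+8*np.cos(a),22+z) for a in [0] for y,z in((-35,0),(35,0))]):
    cv2.polylines(im,[np.array([proj(d,p) for p in pts]).round().astype(np.int32)],True,(0,0,255),1)
cv2.imwrite("pics/w8.png",im)
d=arm.get_image("scene");cv2.imwrite("pics/s8.png",cv2.resize(d["color"][60:320,100:400,::-1],None,fx=2.3,fy=2.3))
E
```

```text
False [ 0.6  -0.55 -0.29] [125.41   0.13  43.16]
True [ 1.97 -7.05  2.34] [134.76  -0.65  42.89] 27.3833
```

View pics/w8.png

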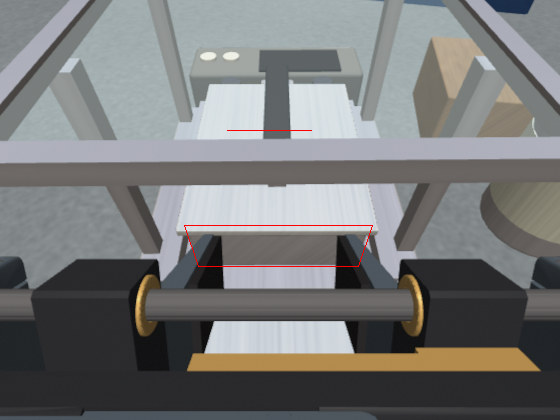

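View pics/s8.png

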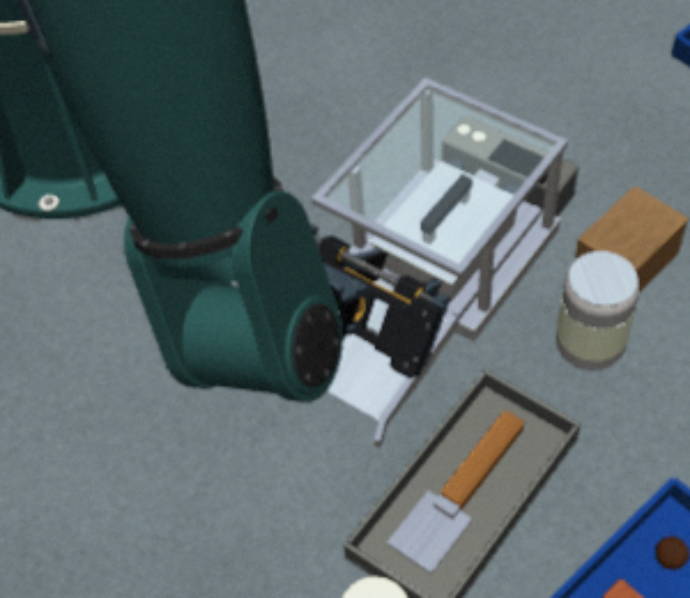

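The contact force rose with the back wall at about x 144, where the posts should stop it (145). Backing off, clearing the arm and checking from above.

```bash
python3 - <<'E'
from h import *
arm.movel(S(100,0,45),v=120)
arm.movel(S(-80,0,60),v=250)
arm.movel(S(-250,0,220),v=300)
arm.move_to([620,-420,300],down(0) if arm.solve_ik([620,-420,300],down(0)) is not None else down(180))
print(arm.current_t())
P=S(210)+22*Z
for n in["top","scene"]:
    d=arm.get_image(n);im=d["color"][:,:,::-1].copy()
    k=2.6;u0,v0,w,h=(150,110,300,200) if n=="top" else (140,80,230,220)
    im=cv2.resize(im[v0:v0+h,u0:u0+w],None,fx=k,fy=k,interpolation=cv2.INTER_CUBIC)
    F=lambda x,y,z:frame(P,np.degrees(PSI),x,y,z)
    for pts in ([F(-40,-7,72),F(40,-7,72),F(40,7,72),F(-40,7,72)],[F(-65,-48,41),F(65,-48,41),F(65,48,41),F(-65,48,41)],[F(65,-13,34),F(87,-13,34),F(87,13,34),F(65,13,34)]):
        cv2.polylines(im,[np.array([(proj(d,p)-[u0,v0]+.5)*k-.5 for p in pts]).round().astype(np.int32)],True,(0,0,255),1)
    cv2.imwrite(f"pics/{n}9.png",im)
E
```

```text
30.4917
```

View pics/top9.png

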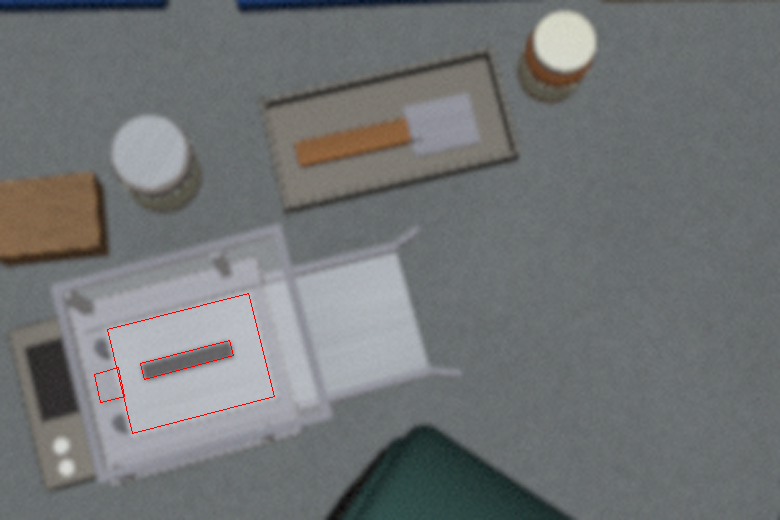

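View pics/scene9.png

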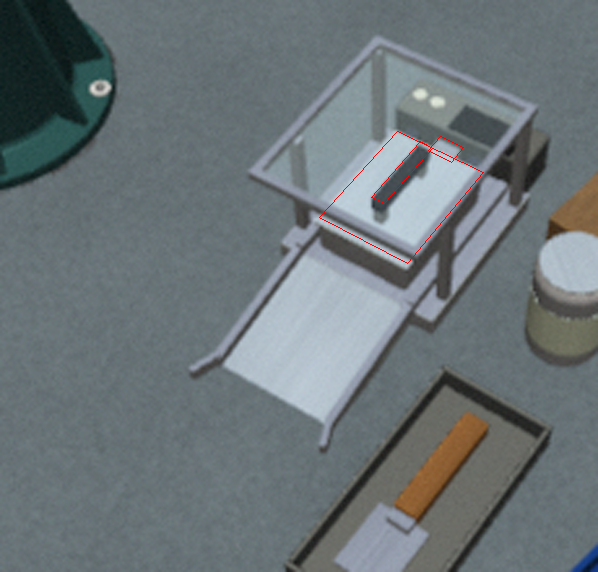

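The pan at top px (190,362) matches the target overlay within about 2 mm. The spout sits between the posts, the spatula is in the tray, and the jar, carton and can are at the same pixels as before. The arm is clear, so I'm handing in.

```bash
python3 -c "
from station import arm
print(arm.current_wrist_force()); print(arm.job_done(), arm.current_t())"
```

```text
[ 0.18096673  0.54836411 -0.50698836]
the job is handed in; nothing more can be done
the job is handed in; nothing more can be done
```

The job is done and handed in at about 30.5 s of the 64 s allowed; the station reported no verdict.

- **Spatula:** I laid it flat and lengthwise in the grey tray and let it go.
- **Pan:** I carried it by its bar handle and set it down square at the foot of the ramp, spout towards the ramp. I then pushed it up on its back wall with the tool leaned 55° back.
- **Stop:** The push ended when the force rose by 8 N, with the back wall at about scale x 144 mm; the posts should stop it at 145 mm.

**Last checks:**
- **Pan:** In the top view it matches the target outline within about 2 mm, level and square, with the spout between the posts.
- **Other objects:** The spatula is in the tray, and the jar and can sit at the same pixels as before. The carton also looks unmoved, though it is partly cropped in that view.
- **Arm:** It was clear of everything, with under 1 N at the wrist.

**One disagreement:** In the scene camera, the outline I computed for the pan was off by 2–3 px (up to about 8 mm) before I moved it. The wrist camera then showed the pan about 2.5 mm from my first estimate, and I corrected for that before gripping. In the final scene view the outline also sat a few pixels off, so I relied on the top view and the post contact for the final position.

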